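# Load the moisture analyser and hold its hood at the tipping point

### The arm

A 6-joint arm with a two-finger parallel gripper is mounted at the origin on a cart in front of the work surface, level with it; the furniture and walls round the work are solid. World frame = base frame: x ahead of the robot, y to its left, z up, the work surface at z = 0. Lengths are in m, angles in degrees, forces in N, time in s.
With the tool pointing down it reaches from about 0.15 to 0.775 m from the base axis. Payload 6.1 kg.
Tool frame: the origin (TCP) lies midway between the tips of the shut fingers; the grasp point (between the pads) lies 19 mm behind it; z points along the fingers, y is the line along which they close (so a half turn about z gives the same grasp; the last joint's range is limited). The gripper opens to 85 mm and grips with 20 to 120 N. Pads are 22 mm wide; open, the fingers measure 114 mm over their backs; the gripper's body (76 mm by 85 mm) begins 54 mm behind the grasp point. The pads swing forward as they close: fully open they stand 13 mm farther back than shut.
Start: joints at [67.552, 7.208, -2.269, 80.523, 0, 90], TCP at [0.2, 0.485, 0.231] pointing down, gripper open.
Joint ranges: [-155.77, 155.77], [-54.66, 111.73], [-72.52, 77.12], [-102.08, 115.82], [-83.92, 84.16], [-180, 180]. Speed limits (degrees/s): [136.94, 136.94, 172.46, 180, 180, 180].

### API

Orientations are given as a 3x3 rotation matrix whose columns are the frame's x, y, z axes.
In Python, from station import arm, vision, ticket, finder gives the robot as it stands. The module is installed in compiled form; this text tells all that it offers.
- The arm moves only by the tool send_rows, never from a script. Its argument "plan" is text: rows parted by semicolons, each of 7 numbers parted by spaces: the turn, a rotation vector about the tool's x, y, z in units of 8 degrees (1.0 is 8 degrees), then the shift along the tool's x, y, z in units of 0.4 m (1.0 is 0.4 m), then the gripper command: -1 is fully open, 1 is shut, values between are in proportion. In form: rx ry rz tx ty tz claw; .... A call has 1 to 12 rows; each row shifts and turns the commanded pose from where the row before left it, along the tool's axes as they then stand; what a row does not reach is not made up. A row lasts 1/10 s, in which the tool goes at most 50 mm and 8.59 degrees, less where a joint would pass 70% of its speed; a pose out of reach is approached as far as the arm can. A call with a number of a shift or a turn outside -1 to 1 is refused whole. A call with a gripper value outside its range is refused whole. The fingers move at their own pace and stop on an object; "newtons" is the grip in N (left out, the last holds). Time passes only in rows, so rows that do not move let the fingers close. It gives the time, the measured TCP pose, the force, the opening and the grip force at its end, in the units of the state.
- arm.sense(): the state, without advancing time (a new reading comes with each control period).
- vision.grab_frame(name): name is "scene" or "side" or "wrist"; returns a dict with "pixels" (384x512x3 uint8, blue, green, red), "mtx" (3x3 intrinsics, pixels), "R" (3x3) and "t" (3): a world point X has camera coordinates R X + t; the wrist camera has in their place "tool_from_camera" (4x4, takes a point from camera to tool coordinates, whose origin is the TCP and whose axes are the flange's). Camera axes: x right, y down, z forward; pixel columns grow to the right and rows downward; lengths in m; the calibration is good to about 2 mm. A picture is of the moment at which its call begins: read the wrist's pose just before it. There is no depth.
- ticket.hand_in(): hands the job in; it is judged then, once.
Trained networks look in the newest picture that a camera, given by its name, has taken for a name from the list of things; names that differ only in an ending like _2 or _b are one class to them, and where a whole thing is asked for, a point or a joint stands for the part that bears it (a point fixed in the world has none). Each returns a list of dicts, best first, with "score" (0 to 1); they miss things now and then, are a little off and sometimes report something else, mostly with a low value. They report only what shows in the picture. A call takes as long as a camera call. They do not tell look-alikes from the thing itself.
- finder.look_for(camera, thing): "centre" ([x, y, z] in m, in the coordinates of the camera as it stood for that picture, good to about 4 mm: the middle of the surface that is visible of it).
- finder.trace(camera, thing): "region" (384x512 bool, what is visible of it).
- finder.spot_point(camera, thing): "centre" ([x, y, z] in m, in the coordinates of the camera as it stood for that picture, good to about 4 mm: a listed point, or the origin of a listed thing).
The state is a dict: "time": time; "joints": joint angles; "joint_velocities": joint speeds; "tau": joint torques, N m; "tcp_pos": TCP position; "tool_rot": TCP orientation; "contact_force": force on the tool from outside, world axes, zero at the start; "moment": the same for the moment, N m; "opening": opening from 0.0 (shut) to 1.0 (fully open); "grip_force": force on a finger pad.
Only numpy, scipy, OpenCV 4.12 (cv2) and the standard library are available. Lean on these libraries where they do the work, as an engineer would, in place of code of your own. Each camera call takes 0.05 s, during which the arm holds its last target. There are 200 camera calls.

### The job

The stay of the moisture analyser's hood has come unhooked, so the hood lies back and flops whichever way it leans. While your hand is still free, set the open tin of soil (the one tin without a lid) upright on the middle of the analyser's pan and let go of it; then take the hood by its bar handle, swing it forward to its tipping point, where its weight stands straight over the hinge, and keep it there, still: finish with the handle in your grip, so that I can hook the stay on. Don't let the hood drop towards the tin, and leave the lidded tins and the spatula where they are.

Things in the scene. Friction and masses are not known exactly. Their poses are not given: they have to be found in the camera images.
- open_tin_center (a point): Centre, half-way up, of the loose aluminium tin without a lid, brown soil inside: upright, round, 63 mm across, 42 mm high, about 0.11 kg; the point is 21 mm above its underside. Its z axis is the tin's axis. Two other tins of about the same size with flat aluminium lids stand near it.
- open_tin: The same open tin; the origin is the centre of its underside.
- lidded_tin_a: A closed aluminium tin with a lid, 66 mm across, 45 mm high; origin at the centre of its underside. To be left where it is.
- lidded_tin_b: A second closed aluminium tin with a lid, 66 mm across, 45 mm high; origin at the centre of its underside. To be left where it is.
- spatula: Spatula with a wooden handle, 183 mm long, 19 mm thick, lying on the desk; origin at its middle, on the desk. To be left where it is.
- analyser: Moisture analyser, a white instrument fixed to the desk: 220 mm deep (its x), 190 mm wide (its y), deck 58 mm high; origin at the centre of its underside. x points from its front (sloping control panel, towards the robot) to its rear (hinge), y to its left, z up. The unhooked wire stay lies along the right edge of the deck (y = -86 mm), up to 75 mm above the desk.
- pan_seat (a point): Middle of the unloaded pan's top face, 70 mm above the desk, over the point x = +4 mm, y = 0 of the analyser: a flat aluminium disc 90 mm across, 12 mm above the deck. The hood lying back begins 60 mm behind it. Fixed to the housing (it does not sink with the pan); axes as analyser.
- pan (a joint): How far the sprung pan has sunk (m): 0 unloaded, 6 mm at its stop; the spring takes 0.35 N per mm, so the tin sinks it about 3 mm.
- hood_hinge (a point): Middle of the hood's hinge axis, 90 mm above the desk, over x = +85 mm, y = 0 of the analyser; the axis runs along the analyser's y. Axes as analyser.
- hood (a joint): Angle of the hood about its hinge (rad): 0 closed over the pan, 1.78 lying back on its rear rest, where it starts. Above 1.33, its tipping point, it falls back, below it falls shut: there its centre of mass is straight over the hinge and the hood leans 14 degrees forward of upright. No spring, hinge friction 0.012 N m. Hold it there within 0.08 rad.
- hood_middle (a point): Middle of the hood (body hood): a white cap open underneath, 150 mm wide, 134 mm long (its front face 150 mm from the hinge axis), 62 mm deep, about 0.55 kg, with a ring lamp inside. The point lies in the middle of its width and length, 83 mm from the hinge axis. With the hood closed its axes are the analyser's; it turns about y.
- hood_handle (a point): Middle of the hood's bar handle, where to grip: a round dark steel bar 12 mm thick, parallel to the hinge, 42 mm off the hood's front face on two legs (90 mm free between them). At joint value q it is 192 cos q mm in front of the hinge (analyser's -x) and 192 sin q mm above it, to 2 mm; lying back it is uppermost, about 280 mm above the desk. It can turn between the fingers.
Mind the look-alikes: they are no part of the job. What is shaped like the open_tin but orange is not meant.

How it is judged:
By the outcome, as a careful person would: the job done as asked, in the order asked, and still so for the second after the job is handed in, while the arm keeps its last pose, push and grip.
It also fails if it takes over 64 s, if anything falls off the work surface, if the arm or the gripper's body presses on something with over 40 N, if the wrist force passes 120 N, or if a joint passes its speed limit or range.

## Working session

There is one attempt and no reset: what is moved stays moved. The work goes in short steps, Python scripts to look and compute and a tool call to move; the robot and the scene stay as the last step left them, time stands still between calls to the robot, and variables do not carry over. Pictures are saved under pics/ and viewed, at most 10 in all, crops included, and the job is handed in when it is done.

Besides the shell and the picture viewer there is one more tool, called after "Emit:" as name(argument=value, ...), one argument or row to a line, values as JSON. send_rows: Moves the arm, as the interface text tells. Its arguments: {"type":"object","properties":{"plan":{"type":"string"},"newtons":{"type":"number"}},"required":["plan"]}

```bash
mkdir -p pics; cat > h.py <<'E'
from station import arm, vision, ticket, finder
import numpy as np, cv2
def world(cam,f,p,s=None):
    p=np.array(p)
    if cam=='wrist':
        T=f['tool_from_camera']; q=T[:3,:3]@p+T[:3,3]
        return np.array(s['tool_rot'])@q+np.array(s['tcp_pos'])
    return np.array(f['R']).T@(p-np.array(f['t']))
E
python3 - <<'E'
from h import *
np.set_printoptions(precision=4,suppress=True)
s=arm.sense(); print(s)
for c in ['scene','side']:
    f=vision.grab_frame(c); cv2.imwrite(f'pics/{c}0.png',f['pixels'])
    for th in ['open_tin_center','lidded_tin_a','spatula','analyser','pan_seat','hood_hinge','hood_handle']:
        for r in finder.spot_point(c,th)[:4]: print(c,th,round(r['score'],2),world(c,f,r['centre']), (lambda p:(p[:2]/p[2]).round())(f['mtx']@np.array(r['centre'])))
E
```

```text
{'time': 0.0, 'joints': array([67.5521,  7.2386, -2.3281, 80.5247, -0.0015, 89.9999]), 'joint_velocities': array([-0.0197, -0.0217, -0.0693,  0.0856, -0.0614, -0.0431]), 'tau': array([ -0.0001, -43.591 ,  35.2925,   0.0171,  -0.    ,  -0.    ]), 'tcp_pos': array([0.2003, 0.4848, 0.2305]), 'tool_rot': array([[-0.9242,  0.3818, -0.0006],
       [ 0.3818,  0.9242, -0.0015],
       [-0.    , -0.0016, -1.    ]]), 'contact_force': array([-0.6842,  0.4462,  0.0628]), 'moment': array([ 0.0046, -0.0476, -0.0102]), 'grip_force': 0.0, 'opening': 0.9989616414943909}
scene open_tin_center 0.78 [ 0.4508 -0.4413  0.0207] [348. 301.]
scene open_tin_center 0.68 [0.4896 0.0332 0.0208] [205. 207.]
scene open_tin_center 0.63 [0.732  0.2005 0.0248] [210. 139.]
scene lidded_tin_a 0.81 [ 0.4805  0.1911 -0.0006] [165. 191.]
scene lidded_tin_a 0.6 [0.4874 0.3035 0.0032] [140. 174.]
scene spatula 0.5 [ 0.6489  0.2377 -0.0034] [187. 155.]
scene analyser 0.84 [ 0.5268 -0.187  -0.0018] [275. 236.]
scene analyser 0.32 [0.4872 0.0368 0.0229] [204. 206.]
scene analyser 0.28 [ 0.6474  0.2399 -0.0035] [187. 155.]
sce
[... 187 characters left out ...]
in_center 0.63 [ 0.4525 -0.4405  0.021 ] [244. 275.]
side open_tin_center 0.47 [ 0.6213 -0.2286  0.1702] [281. 187.]
side lidded_tin_a 0.69 [ 0.4875  0.3084 -0.0042] [214. 167.]
side lidded_tin_a 0.47 [ 0.4801  0.1895 -0.0031] [217. 180.]
side lidded_tin_a 0.28 [ 0.6067 -0.2191  0.0863] [275. 209.]
side spatula 0.54 [ 0.6203 -0.2249  0.1692] [280. 187.]
side spatula 0.49 [0.645  0.2405 0.0008] [254. 168.]
side analyser 0.62 [ 0.5288 -0.1829 -0.0014] [250. 228.]
side pan_seat 0.78 [ 0.5269 -0.1874  0.0662] [249. 212.]
side hood_hinge 0.69 [ 0.6063 -0.2177  0.0876] [275. 208.]
side hood_hinge 0.21 [ 0.5297 -0.1878  0.0669] [250. 212.]
side hood_handle 0.91 [ 0.6462 -0.232   0.2785] [289. 155.]
```

View pics/scene0.png

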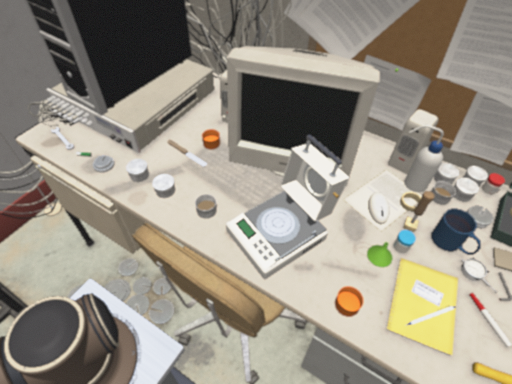

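View pics/side0.png

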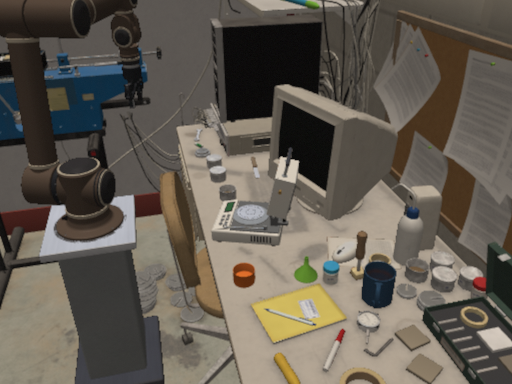

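The open tin is the grey one with brown soil at scene (205,207), side (228,192). The orange tins at scene (348,301) and (210,139) are decoys, and the lidded tins are at (165,186) and (137,171). The analyser's yaw is about -21°, and the tool's y axis already nearly matches it. I'll move above the tin.

Emit:
send_rows(
  plan="0 0 0 -0.09 -0.06 0 -1;0 0 0 -0.09 -0.06 0 -1;0 0 0 -0.09 -0.06 0 -1;0 0 0 -0.09 -0.06 0 -1;0 0 0 -0.09 -0.06 0 -1;0 0 0 -0.09 -0.06 0 -1;0 0 0 -0.09 -0.06 0 -1;0 0 0 -0.09 -0.06 0 -1;0 0 0 -0.09 -0.06 0 -1;0 0 0 -0.09 -0.06 0 -1;0 0 0 -0.09 -0.06 0 -1;0 0 0 -0.09 -0.06 0 -1",
)

```text
time: 2.0
tcp_pos: [0.4905, 0.0524, 0.2315]
tool_rot: [[-0.924, 0.382, 0.001], [0.382, 0.924, 0.0], [-0.001, 0.0, -1.0]]
contact_force: [0.9, 0.5, 0.8]
opening: 1.004
grip_force: 0.0
```

```bash
python3 - <<'E'
from h import *
np.set_printoptions(precision=4,suppress=True)
s=arm.sense(); print(s['time'],s['tcp_pos'],s['tool_rot'],s['contact_force'])
f=vision.grab_frame('wrist'); cv2.imwrite('pics/w1.png',f['pixels'])
for th in ['open_tin_center','open_tin','lidded_tin_a','pan_seat','hood_handle','hood_hinge']:
    for r in finder.spot_point('wrist',th)[:3]: 
        p=world('wrist',f,r['centre'],s); print(th,round(r['score'],2),p,'tool delta',np.array(s['tool_rot']).T@(p-s['tcp_pos']), (lambda p:(p[:2]/p[2]).round())(f['mtx']@np.array(r['centre'])))
E
```

```text
2.0 [0.4905 0.0524 0.2315] [[-0.9241  0.3821  0.0006]
 [ 0.3821  0.9241  0.0002]
 [-0.0005  0.0004 -1.    ]] [0.9049 0.5209 0.7766]
open_tin_center 0.93 [0.4893 0.0379 0.0191] tool delta [-0.0042 -0.0139  0.2124] [250. 178.]
open_tin 0.87 [0.4928 0.0368 0.0024] tool delta [-0.0079 -0.0136  0.2291] [250. 178.]
open_tin 0.82 [ 0.7354  0.1979 -0.0001] tool delta [-0.1705  0.228   0.2318] [402. 277.]
lidded_tin_a 0.92 [0.4853 0.3073 0.0046] tool delta [0.1024 0.2335 0.227 ] [441.  94.]
lidded_tin_a 0.87 [ 0.4843  0.191  -0.0033] tool delta [0.0588 0.1257 0.2349] [352. 129.]
pan_seat 0.96 [ 0.531  -0.1855  0.0694] tool delta [-0.1282 -0.2045  0.1621] [103. 279.]
pan_seat 0.38 [ 0.5294 -0.1856 -0.0021] tool delta [-0.1267 -0.2052  0.2336] [128. 251.]
hood_hinge 0.79 [ 0.6024 -0.22    0.0897] tool delta [-0.2074 -0.209   0.1418] [101. 340.]
```

View pics/w1.png

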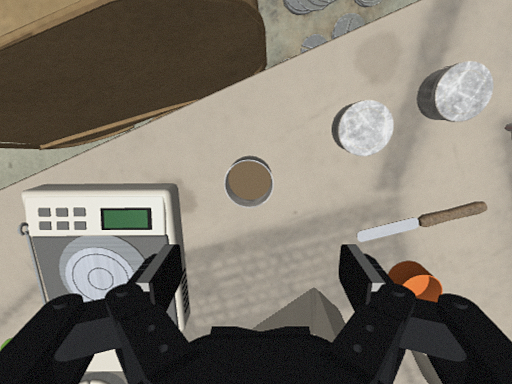

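The wrist picture shows the open tin, with brown soil, centred at (249,180). The lidded tins are at (365,127) and (463,91), and the pan is at (100,270). The gripper is square with the analyser. Descending.

Emit:
send_rows(
  plan="0 0 0 -0.007 -0.017 0.04 -1;0 0 0 -0.007 -0.017 0.06 -1;0 0 0 0 0 0.07 -1;0 0 0 0 0 0.07 -1;0 0 0 0 0 0.07 -1;0 0 0 0 0 0.07 -1;0 0 0 0 0 0.06 -1;0 0 0 0 0 0.05 -1;0 0 0 0 0 0.04 -1;0 0 0 0 0 0.03 -1;0 0 0 0 0 0.009 -1;0 0 0 0 0 0 -1",
)

```text
time: 3.55
tcp_pos: [0.4895, 0.0399, 0.0037]
tool_rot: [[-0.925, 0.381, -0.0], [0.381, 0.925, -0.0], [0.0, -0.0, -1.0]]
contact_force: [-0.2, 0.3, 1.0]
opening: 1.0
grip_force: 0.0
```

Emit:
send_rows(
  newtons=25,
  plan="0 0 0 0 0 0 0;0 0 0 0 0 0 0.2;0 0 0 0 0 0 0.4;0 0 0 0 0 0 0.6;0 0 0 0 0 0 0.8;0 0 0 0 0 0 0.8;0 0 0 0 0 0 0.8;0 0 0 0 0 0 0.8",
)

```text
time: 4.35
tcp_pos: [0.4904, 0.0392, 0.0049]
tool_rot: [[-0.924, 0.382, 0.002], [0.382, 0.924, -0.0], [-0.002, 0.001, -1.0]]
contact_force: [-2.6, -0.4, 6.2]
opening: 0.724
grip_force: 27.2
```

Emit:
send_rows(
  plan="0 0 0 0 0 -0.04 0.8;0 0 0 0 0 -0.06 0.8;0 0 0 0 0 -0.08 0.8;0 0 0 -0.03 -0.045 -0.06 0.8;0 0 0 -0.04 -0.06 -0.06 0.8;0 0 0 -0.05 -0.08 0 0.8;0 0 0 -0.05 -0.08 0 0.8;0 0 0 -0.05 -0.08 0 0.8;0 0 0 -0.04 -0.065 0 0.8;0 0 0 -0.03 -0.045 0 0.8;0 0 0 -0.017 -0.03 0 0.8;0 0 0 0 0 0 0.8",
)

```text
time: 5.55
tcp_pos: [0.5292, -0.1882, 0.1236]
tool_rot: [[-0.923, 0.384, 0.0], [0.384, 0.923, -0.0], [-0.0, -0.0, -1.0]]
contact_force: [0.1, 0.3, -2.1]
opening: 0.72
grip_force: 27.9
```

```bash
python3 - <<'E'
from h import *
np.set_printoptions(precision=4,suppress=True)
for c in ['wrist','side','scene']:
    s=arm.sense()
    f=vision.grab_frame(c); cv2.imwrite(f'pics/{c}2.png',f['pixels'])
    if c=='wrist': print(s['tcp_pos'],s['opening'],s['contact_force'])
    for th in ['open_tin_center','pan_seat','analyser','hood_handle','hood_hinge']:
        for r in finder.spot_point(c,th)[:2]: 
            p=world(c,f,r['centre'],s); print(c,th,round(r['score'],2),p,'tool delta',np.array(s['tool_rot']).T@(p-s['tcp_pos']))
a=[cv2.imread(f'pics/{c}2.png')[:, :400] for c in ['wrist','side']]
cv2.imwrite('pics/c2.png',np.hstack(a))
E
```

```text
[ 0.5292 -0.1882  0.1236] 0.7199887921217001 [ 0.1348  0.3331 -2.1257]
wrist open_tin_center 0.93 [ 0.5276 -0.187   0.1372] tool delta [ 0.0019  0.0004 -0.0136]
wrist pan_seat 0.96 [ 0.5271 -0.1868  0.0692] tool delta [0.0025 0.0004 0.0544]
wrist analyser 0.86 [ 0.5246 -0.1854  0.0012] tool delta [0.0054 0.0008 0.1224]
side open_tin_center 0.63 [ 0.4532 -0.4419  0.0215] tool delta [-0.0273 -0.2657  0.1023]
side open_tin_center 0.62 [ 0.535  -0.1854  0.1374] tool delta [-0.0052  0.0026 -0.0136]
side pan_seat 0.93 [ 0.5285 -0.1871  0.0671] tool delta [ 0.0001 -0.0014  0.0568]
side analyser 0.85 [ 0.5286 -0.1832 -0.0002] tool delta [0.0015 0.0022 0.1241]
side hood_handle 0.96 [ 0.6463 -0.2326  0.2769] tool delta [-0.1262  0.0014 -0.1531]
side hood_hinge 0.69 [ 0.6081 -0.2172  0.0845] tool delta [-0.085   0.0011  0.0393]
scene open_tin_center 0.81 [ 0.5321 -0.1862  0.1439] tool delta [-0.0025  0.0014 -0.0201]
scene open_tin_center 0.77 [ 0.4509 -0.4403  0.0258] tool delta [-0.0244 -0.2644  0.098 ]
scene pan_seat 0.62 [ 0.5295 -0.1892  0.068 ] tool delta [-0.0013 -0.0023  0.0558]
scene analyser 0.7 [ 0.5246 -0.1869 -0.0015] tool delta [ 0.0041 -0.0021  0.1253]
scene hood_handle 0.73 [ 0.5298 -0.1927  0.0695] tool delta [-0.0029 -0.0054  0.0542]
scene hood_handle 0.57 [ 0.6448 -0.2373  0.2771] tool delta [-0.1262 -0.0028 -0.1533]
scene hood_hinge 0.63 [ 0.6063 -0.2243  0.0953] tool delta [-0.0857 -0.0055  0.0284]
scene hood_hinge 0.26 [ 0.5314 -0.1921  0.0695] tool delta [-0.0041 -0.0043  0.0543]
```

View pics/c2.png

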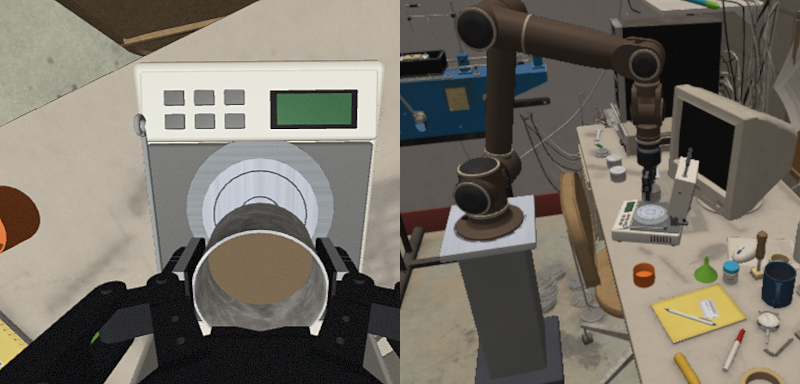

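The tin is held upright in the fingers and centred over the pan. The pan centre is at wrist (260,200), and the side view shows the gripper clear of the hood. Lowering.

Emit:
send_rows(
  plan="0 0 0 0 0 0.02 0.8;0 0 0 0 0 0.025 0.8;0 0 0 0 0 0.025 0.8;0 0 0 0 0 0.02 0.8;0 0 0 0 0 0.015 0.8;0 0 0 0 0 0.01 0.8;0 0 0 0 0 0.006 0.8;0 0 0 0 0 0.005 0.8;0 0 0 0 0 0 0.8;0 0 0 0 0 0 0.8",
)

```text
time: 7.45
tcp_pos: [0.5293, -0.1869, 0.0736]
tool_rot: [[-0.924, 0.382, 0.0], [0.382, 0.924, -0.0], [-0.0, 0.0, -1.0]]
contact_force: [0.3, 0.1, -0.7]
opening: 0.722
grip_force: 27.9
```

```bash
python3 - <<'E'
from h import *
s=arm.sense(); print(s['tcp_pos'],s['contact_force'],s['opening'],s['grip_force'])
E
```

```text
[ 0.52930641 -0.18686638  0.07363546] [ 0.3074817   0.08656667 -0.7221069 ] 0.7220812760841228 27.943405243991037
```

Emit:
send_rows(
  plan="0 0 0 0 0 0.003 0.8;0 0 0 0 0 0 0.8;0 0 0 0 0 0 0.3;0 0 0 0 0 0 0.1;0 0 0 0 0 0 -0.2;0 0 0 0 0 0 -0.6;0 0 0 0 0 0 -1;0 0 0 0 0 0 -1;0 0 0 0 0 0 -1;0 0 0 0 0 0 -1",
)

```text
time: 8.45
tcp_pos: [0.5291, -0.1868, 0.0721]
tool_rot: [[-0.924, 0.382, -0.0], [0.382, 0.924, 0.0], [0.0, -0.0, -1.0]]
contact_force: [0.5, -0.2, 0.8]
opening: 1.003
grip_force: 0.0
```

Emit:
send_rows(
  plan="0 0 0 0 0 -0.01 -1;0 0 0 0 0 -0.02 -1;0 0 0 0 0 -0.03 -1;0 0 0 0 0 -0.04 -1;0 0 0 0 0 -0.06 -1;0 0 0 0 0 -0.06 -1;0 0 0 0 0 -0.06 -1;0 0 0 0 0 -0.06 -1;0 0 0 0.03 0 -0.06 -1;0 0 0 0.03 0 -0.06 -1;0 0 0 0.03 0 -0.05 -1;0 0 0 0 0 0 -1",
)

```text
time: 9.65
tcp_pos: [0.496, -0.1731, 0.2807]
tool_rot: [[-0.924, 0.382, 0.006], [0.382, 0.924, -0.002], [-0.006, 0.0, -1.0]]
contact_force: [0.6, -0.8, -0.3]
opening: 1.0
grip_force: 0.0
```

```bash
python3 - <<'E'
from h import *
np.set_printoptions(precision=4,suppress=True)
for c in ['wrist','side','scene']:
    s=arm.sense()
    f=vision.grab_frame(c); cv2.imwrite(f'pics/{c}3.png',f['pixels'])
    if c=='wrist': print(s['time'],s['tcp_pos'],s['joints'])
    for th in ['open_tin_center','pan_seat','hood_handle','hood_hinge']:
        for r in finder.spot_point(c,th)[:2]: 
            p=world(c,f,r['centre'],s); print(c,th,round(r['score'],2),p,'tool delta',np.array(s['tool_rot']).T@(p-s['tcp_pos']))
sc=cv2.imread('pics/scene3.png')[60:280,180:420]
a=[cv2.imread('pics/wrist3.png')[:, 60:460],cv2.resize(sc,(400,384))]
cv2.imwrite('pics/c3.png',np.hstack(a))
E
```

```text
9.65 [ 0.496  -0.1731  0.2807] [-19.2368   7.2746   3.9956  86.3503   0.0007   3.2091]
wrist open_tin_center 0.96 [ 0.5314 -0.185   0.0889] tool delta [-0.0361  0.0024  0.192 ]
wrist open_tin_center 0.85 [ 0.4497 -0.4423  0.0214] tool delta [-0.0583 -0.2666  0.2596]
wrist hood_hinge 0.88 [ 0.604  -0.2169  0.0897] tool delta [-0.1153  0.0006  0.1917]
side open_tin_center 0.67 [ 0.4564 -0.4372  0.0223] tool delta [-0.0648 -0.2592  0.2526]
side open_tin_center 0.58 [ 0.533  -0.1878  0.085 ] tool delta [-0.0403  0.0006  0.1899]
side pan_seat 0.84 [ 0.5288 -0.1876  0.0677] tool delta [-0.0364 -0.0009  0.2072]
side hood_handle 0.85 [ 0.6447 -0.2323  0.2753] tool delta [-0.1602  0.0021 -0.0006]
side hood_handle 0.54 [ 0.6219 -0.2262  0.1667] tool delta [-0.137  -0.0009  0.108 ]
side hood_hinge 0.81 [ 0.6042 -0.2192  0.0903] tool delta [-0.118  -0.0013  0.1845]
scene open_tin_center 0.75 [0.7302 0.1996 0.0232] tool delta [-0.0746  0.434   0.252 ]
scene open_tin_center 0.7 [ 0.4501 -0.441   0.0222] tool delta [-0.0604 -0.2651  0.2531]
scene pan_seat 0.79 [ 0.532  -0.1886  0.0698] tool delta [-0.0396 -0.0005  0.2056]
scene pan_seat 0.57 [ 0.6101 -0.222   0.0898] tool delta [-0.1245 -0.0016  0.1855]
scene hood_handle 0.81 [ 0.6448 -0.2369  0.2796] tool delta [-0.1621 -0.0021 -0.0044]
scene hood_hinge 0.81 [ 0.6065 -0.2214  0.0944] tool delta [-0.1209 -0.0024  0.1809]
```

View pics/c3.png

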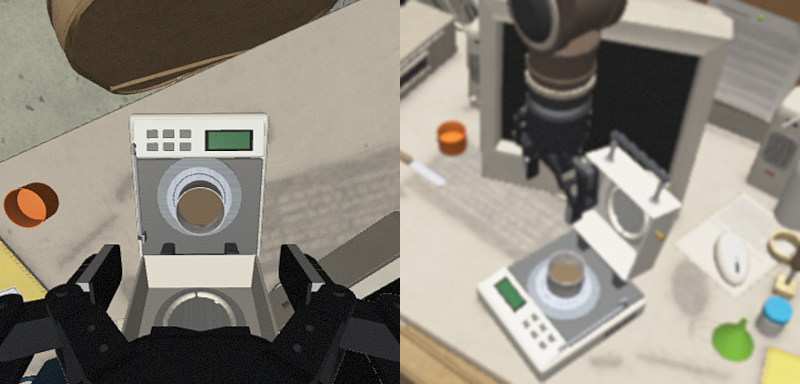

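The tin stands upright on the pan's middle (wrist crop (200,208)), and the hood still lies back with its handle uppermost. Before going for the handle I'll check how close the monitor is.

```bash
python3 - <<'E'
from h import *
a=cv2.imread('pics/scene0.png')[40:220,210:400]; b=cv2.imread('pics/side0.png')[75:255,235:425]
cv2.imwrite('pics/mon.png',np.hstack([cv2.resize(x,None,fx=2.1,fy=3,interpolation=cv2.INTER_CUBIC) for x in (a,b)]))
E
```

```text
(no output)
```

View pics/mon.png

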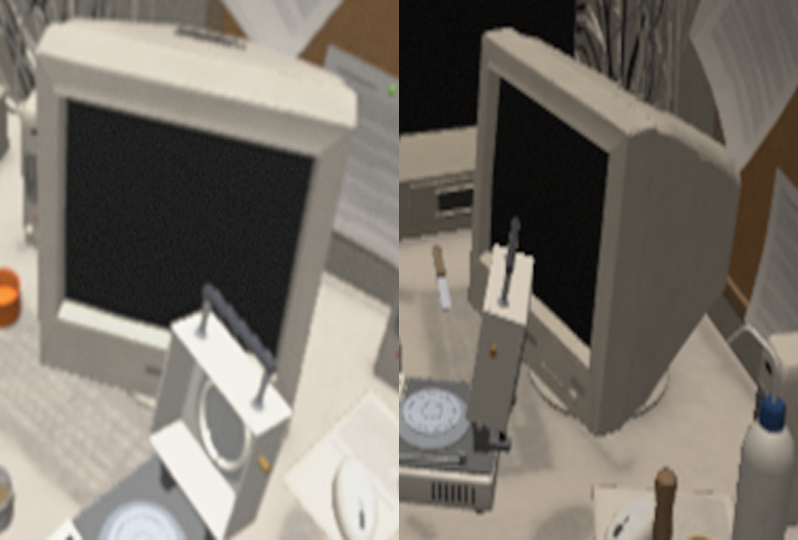

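```bash
python3 - <<'E'
from h import *
np.set_printoptions(precision=3,suppress=True)
P={}
for c in ['scene','side']:
    f=vision.grab_frame(c); P[c]=np.array(f['mtx'])@np.c_[f['R'],np.array(f['t'])]
for n,a,b in [('TL',(231,57),(276,87)),('TR',(378,79),(343,122))]:
    X=cv2.triangulatePoints(P['scene'],P['side'],np.array(a,float).reshape(2,1),np.array(b,float).reshape(2,1)); print(n,(X[:3]/X[3]).ravel())
E
```

```text
TL [0.687 0.063 0.401]
TR [ 0.793 -0.282  0.395]
```

The monitor's front plane is about 0.13 m behind the handle, so a vertical tool fits. I'll rise and turn -90° so the wrist camera ends up on the side away from the monitor.

Emit:
send_rows(
  plan="0 0 -0.9 0 0 -0.05 -1;0 0 -0.95 0 0 -0.06 -1;0 0 -0.95 0 0 -0.06 -1;0 0 -0.95 0 0 -0.04 -1;0 0 -0.95 0 0 0 -1;0 0 -0.95 0 0 0 -1;0 0 -0.95 0 0 0 -1;0 0 -0.95 0 0 0 -1;0 0 -0.95 0 0 0 -1;0 0 -0.95 0 0 0 -1;0 0 -0.95 0 0 0 -1;0 0 -0.85 0 0 0 -1",
)

```text
time: 11.7
tcp_pos: [0.4959, -0.1731, 0.3602]
tool_rot: [[-0.377, -0.926, 0.0], [-0.926, 0.377, -0.0], [-0.0, -0.0, -1.0]]
contact_force: [0.7, -0.2, -0.6]
opening: 0.996
grip_force: 0.0
```

```bash
cat > look.py <<'E'
from h import *
np.set_printoptions(precision=4,suppress=True)
s=arm.sense(); R=np.array(s['tool_rot']); print(s['time'],s['tcp_pos'],R,s['joints'],s['contact_force'])
f=vision.grab_frame('wrist'); cv2.imwrite('pics/w_%d.png'%(s['time']*100),f['pixels'])
for th in ['open_tin_center','hood_handle','hood_hinge','pan_seat','hood_middle']:
    for r in finder.spot_point('wrist',th)[:2]:
        p=world('wrist',f,r['centre'],s); print(th,round(r['score'],2),p)
for n,t in [('handle start',(.643,-.2335,.278))]: print(n,'tool delta',R.T@(np.array(t)-s['tcp_pos']))
E
python3 look.py
```

```text
11.7 [ 0.4959 -0.1731  0.3602] [[-0.3771 -0.9262  0.0001]
 [-0.9262  0.3771 -0.    ]
 [-0.     -0.0001 -1.    ]] [-19.2411   9.4824  16.7558  97.2669   0.0005 -87.0893] [ 0.7224 -0.2497 -0.6241]
open_tin_center 0.93 [ 0.5288 -0.1816  0.0865]
hood_handle 0.89 [ 0.6452 -0.2339  0.2792]
hood_hinge 0.66 [ 0.6036 -0.2183  0.0893]
hood_middle 0.65 [ 0.62   -0.227   0.1654]
handle start tool delta [ 0.0005 -0.159   0.0822]
```

Emit:
send_rows(
  plan="0 0 0 0 -0.04 0 -1;0 0 0 0 -0.06 0 -1;0 0 0 0 -0.07 0 -1;0 0 0 0 -0.07 0 -1;0 0 0 0 -0.07 0 -1;0 0 0 0 -0.05 0 -1;0 0 0 0 -0.04 0 -1;0 0 0 0 0 0 -1;0 0 0 0 0 0.03 -1;0 0 0 0 0 0.04 -1;0 0 0 0 0 0.03 -1;0 0 0 0 0 0 -1",
)

```text
time: 13.2
tcp_pos: [0.6426, -0.2337, 0.3189]
tool_rot: [[-0.383, -0.924, -0.002], [-0.924, 0.383, 0.001], [0.0, 0.003, -1.0]]
contact_force: [0.7, -0.8, -0.1]
opening: 1.001
grip_force: 0.0
```

```bash
python3 look.py; python3 -c "
import cv2,glob
f=sorted(glob.glob('pics/w_*'))[-1]; cv2.imwrite('pics/last.png',cv2.imread(f))"
```

```text
13.2 [ 0.6426 -0.2337  0.3189] [[-0.3826 -0.9239 -0.0024]
 [-0.9239  0.3826  0.0009]
 [ 0.0001  0.0025 -1.    ]] [-19.986   28.3606  37.6337  99.418    0.0005 -87.4924] [ 0.7469 -0.8483 -0.0899]
open_tin_center 0.63 [ 0.5273 -0.1871  0.0873]
hood_handle 0.6 [ 0.6457 -0.2341  0.2787]
hood_hinge 0.95 [ 0.6039 -0.2161  0.0898]
handle start tool delta [-0.0003 -0.0004  0.0409]
```

View pics/last.png

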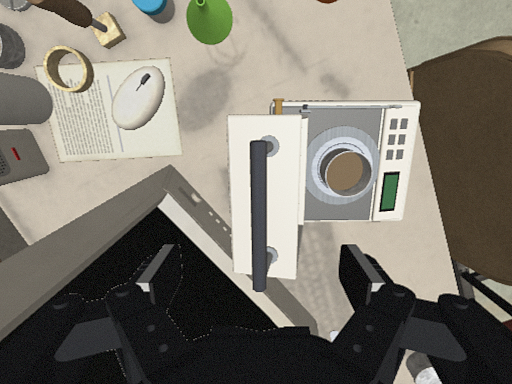

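The bar (dark, columns 250-270, rows 140-290) lies between the open fingers. Lowering and gripping.

Emit:
send_rows(
  newtons=40,
  plan="0 0 0 0 0 0.03 -1;0 0 0 0 -0.003 0.04 -1;0 0 0 0 0 0.04 -1;0 0 0 0 0 0.025 -1;0 0 0 0 0 0.012 -1;0 0 0 0 0 0 -0.5;0 0 0 0 0 0 0;0 0 0 0 0 0 0.4;0 0 0 0 0 0 0.7;0 0 0 0 0 0 1;0 0 0 0 0 0 1;0 0 0 0 0 0 1",
)

```text
time: 14.7
tcp_pos: [0.6436, -0.2341, 0.2618]
tool_rot: [[-0.382, -0.924, -0.002], [-0.924, 0.382, 0.001], [-0.0, 0.002, -1.0]]
contact_force: [-4.7, 2.1, 3.2]
opening: 0.123
grip_force: 39.7
```

Emit:
send_rows(
  plan="0 0 0 0 0 0 1;0 0 0 0 0 0 1;0 0 0 0 0 0 1",
)

```text
time: 15.0
tcp_pos: [0.6436, -0.2341, 0.2618]
tool_rot: [[-0.382, -0.924, -0.002], [-0.924, 0.382, 0.001], [0.0, 0.002, -1.0]]
contact_force: [-5.4, 2.5, 4.0]
opening: 0.123
grip_force: 39.7
```

```bash
cat > st.py <<'E'
from h import *
np.set_printoptions(precision=4,suppress=True)
s=arm.sense(); R=np.array(s['tool_rot']); g=np.array(s['tcp_pos'])-.019*R[:,2]
u=np.array([.9245,-.381]); H=np.array([.6045,-.2178])
d=(g[:2]-H)@u; dz=g[2]-.090
print(s['time'],'grasp',g,'x',d,'z',dz,'r',np.hypot(d,dz),'q',np.arctan2(dz,-d),s['contact_force'],s['opening'],s['grip_force'])
E
python3 st.py
```

```text
15.0 grasp [ 0.6436 -0.2341  0.2808] x 0.04239327461340127 z 0.19082485643568506 r 0.19547714845000955 q 1.789404102586056 [-5.3998  2.5348  4.0435] 0.12334110141515094 39.72578465938568
```

The bar is gripped (opening 10.5 mm), and the geometry gives q≈1.79, which matches the rest position. Swinging forward slowly along the arc.

Emit:
send_rows(
  plan="0 0 0 0 0.0107 -0.002 1;0 0 0 0 0.0107 -0.002 1;0 0 0 0 0.0107 -0.0015 1;0 0 0 0 0.0107 -0.0015 1;0 0 0 0 0.0107 -0.0011 1;0 0 0 0 0.0107 -0.0011 1;0 0 0 0 0.0107 -0.0005 1;0 0 0 0 0.0107 -0.0005 1;0 0 0 0 0.0107 0 1;0 0 0 0 0.0107 0 1;0 0 0 0 0 0 1;0 0 0 0 0 0 1",
)

```text
time: 16.2
tcp_pos: [0.6051, -0.2185, 0.266]
tool_rot: [[-0.382, -0.924, 0.001], [-0.924, 0.382, -0.001], [0.0, -0.001, -1.0]]
contact_force: [1.8, -2.2, 5.6]
opening: 0.126
grip_force: 42.0
```

```bash
python3 st.py
```

```text
16.2 grasp [ 0.6051 -0.2184  0.285 ] x 0.0007672668525593505 z 0.19504719693603065 r 0.19504870604806832 q 1.574730056204945 [ 1.7729 -2.2254  5.6416] 0.12600539465273658 41.95786535739899
```

Emit:
send_rows(
  plan="0 0 0 0 0.0107 0.0005 1;0 0 0 0 0.0107 0.0005 1;0 0 0 0 0.0107 0.0008 1;0 0 0 0 0.0107 0.0009 1;0 0 0 0 0.0107 0.0014 1;0 0 0 0 0.0107 0.0014 1;0 0 0 0 0.0107 0.0019 1;0 0 0 0 0.0107 0.0019 1;0 0 0 0 0.0107 0.0024 1;0 0 0 0 0.0115 0.0024 1;0 0 0 0 0 0 1;0 0 0 0 0 0 1",
)

```text
time: 17.4
tcp_pos: [0.5649, -0.2021, 0.2599]
tool_rot: [[-0.382, -0.924, -0.001], [-0.924, 0.382, -0.001], [0.001, 0.0, -1.0]]
contact_force: [-0.6, -3.8, 6.3]
opening: 0.123
grip_force: 43.1
```

```bash
python3 st.py; python3 - <<'E'
from h import *
np.set_printoptions(precision=4,suppress=True)
u=np.array([.9245,-.381])
for c in ['side','scene','wrist']:
    s=arm.sense(); f=vision.grab_frame(c); cv2.imwrite(f'pics/{c}9.png',f['pixels'])
    P={}
    for th in ['hood_middle','hood_hinge','hood_handle','open_tin_center']:
        for r in finder.spot_point(c,th)[:2]:
            p=world(c,f,r['centre'],s); print(c,th,round(r['score'],2),p); P.setdefault(th,p)
    if 'hood_middle' in P:
        v=P['hood_middle']-np.array([.6045,-.2178,.09]); print('q mid',np.arctan2(v[2],-v[:2]@u))
a=[cv2.resize(cv2.imread(f'pics/{c}9.png')[y:y+200,x:x+200],(400,400)) for c,x,y in (('side',170,80),('scene',190,100))]
cv2.imwrite('pics/c9.png',np.hstack(a))
E
```

```text
17.4 grasp [ 0.5649 -0.2021  0.2789] x -0.04260868791525799 z 0.18885694948174933 r 0.19360384204196948 q 1.3488979699694823 [-0.585  -3.8444  6.2761] 0.12286909875145174 43.12553286552429
side hood_middle 0.75 [ 0.5884 -0.2143  0.1697]
side hood_hinge 0.64 [ 0.6035 -0.217   0.0879]
side hood_handle 0.64 [ 0.5646 -0.2012  0.28  ]
side open_tin_center 0.96 [ 0.4517 -0.4414  0.0203]
side open_tin_center 0.88 [ 0.5317 -0.185   0.0899]
q mid 1.3701959649198263
scene hood_middle 0.72 [ 0.5914 -0.2127  0.1723]
scene hood_middle 0.72 [ 0.532  -0.1897  0.0687]
scene hood_hinge 0.96 [ 0.6069 -0.2238  0.0958]
scene hood_handle 0.88 [ 0.5633 -0.2055  0.2781]
scene open_tin_center 0.94 [ 0.5287 -0.1895  0.0951]
scene open_tin_center 0.71 [ 0.4498 -0.4404  0.022 ]
q mid 1.4015884150014621
wrist hood_handle 0.6 [ 0.5662 -0.2025  0.2802]
wrist open_tin_center 0.59 [ 0.5287 -0.1851  0.0869]
wrist open_tin_center 0.23 [ 0.5275 -0.1869  0.0007]
```

View pics/c9.png

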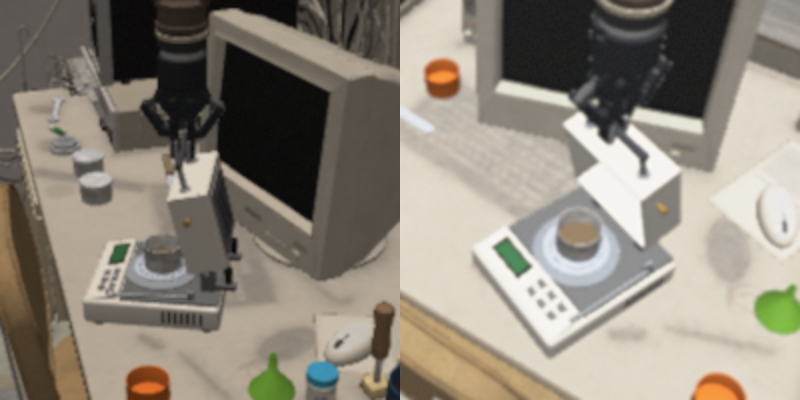

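The hood stands leaning forward in the grip and the tin is upright under it on the pan. The estimate is q≈1.33–1.35, so I'll make a tiny nudge, let it settle, then hand in.

Emit:
send_rows(
  plan="0 0 0 0 0.003 0.0005 1;0 0 0 0 0 0 1;0 0 0 0 0 0 1;0 0 0 0 0 0 1;0 0 0 0 0 0 1;0 0 0 0 0 0 1;0 0 0 0 0 0 1;0 0 0 0 0 0 1",
)

```text
time: 18.95
tcp_pos: [0.5641, -0.2018, 0.2597]
tool_rot: [[-0.382, -0.924, -0.001], [-0.924, 0.382, -0.001], [0.001, 0.0, -1.0]]
contact_force: [-0.6, -2.9, 6.1]
opening: 0.125
grip_force: 43.1
```

```bash
python3 st.py; python3 -c "
from station import ticket
print(ticket.hand_in())"
```

```text
18.95 grasp [ 0.5641 -0.2018  0.2787] x -0.04348413520250336 z 0.18865395691158685 r 0.19360058231500354 q 1.344256141159037 [-0.5651 -2.8926  6.0944] 0.1250510645086409 43.08784604072571
the job is handed in; nothing more can be done
None
```

The open tin stands upright on the middle of the pan, and the gripper is holding the hood still by its handle at its tipping point (about 1.34 rad by my estimate, against 1.33); the job is handed in at about 19 s.

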